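# Hook up the tile press guard and load the die

## Robot

A 6-joint arm with a two-finger parallel gripper is mounted at the origin on the work surface. World frame = base frame: x ahead of the robot, y to its left, z up, the work surface at z = 0. Lengths are in m, angles in rad, forces in N, time in s.
With the tool pointing down it reaches from about 0.25 to 0.725 m from the base axis. Payload 4 kg.
Tool frame: the origin (TCP) lies midway between the tips of the shut fingers; the grasp point (between the pads) lies 19 mm behind it; z points along the fingers, y is the line along which they close (so a half turn about z gives the same grasp; the last joint's range is limited). The gripper opens to 85 mm and grips with 20 to 120 N. Pads are 22 mm wide; open, the fingers measure 114 mm over their backs; the gripper's body (76 mm by 85 mm) begins 54 mm behind the grasp point. The pads swing forward as they close: fully open they stand 13 mm farther back than shut.
Start: joints at [-1.269, 0.241, 0.005, 1.335, 0, 1.571], TCP at [0.149, -0.477, 0.231] pointing down, gripper open.
Joint ranges: [-2.72, 2.72], [-1.05, 1.87], [-1.09, 1.28], [-1.99, 2.15], [-1.42, 1.44], [-3.14, 3.14]. Speed limits (rad/s): [2.79, 2.79, 3.14, 3.14, 3.14, 3.14].

## Interface

Orientations are given as a unit quaternion [x, y, z, w].
In Python, from workcell import get_obs, camera, job_done, silhouettes gives the robot as it stands. The module is installed in compiled form; this text tells all that it offers.
- The arm moves only by the tool drive_tool, never from a script. Its argument "increments" is a list of rows, each a list of 3 entries, a list of its own where there are three numbers: the shift along the world's x, y, z in mm, then the turn, a rotation vector about the world's x, y, z in degrees, then the opening, from 0 (shut) to 1 (fully open). A call has 1 to 8 rows; each row shifts and turns the commanded pose from where the row before left it; what a row does not reach is not made up. A row lasts 1/12 s, in which the tool goes at most 41.7 mm and 7.16 degrees, less where a joint would pass 70% of its speed; a pose out of reach is approached as far as the arm can. A call is refused whole if a number of a shift passes 41.7 or a number of a turn 7.16, either way. A call with a gripper value outside its range is refused whole. The fingers move at their own pace and stop on an object; the grip force is fixed at half the most. Time passes only in rows, so rows that do not move let the fingers close. It gives the time, the measured TCP pose, the force, the opening and the grip force at its end, in the units of the state.
- get_obs(): the state, without advancing time (a new reading comes with each control period).
- camera(name): name is "scene" or "top"; returns a dict with "image" (400x640x3 uint8, red, green, blue), "K" (3x3 intrinsics, pixels), "view" (4x4, takes a point from world to camera coordinates). Camera axes: x right, y down, z forward; pixel columns grow to the right and rows downward; lengths in m; the calibration is good to about 2 mm. A picture is of the moment at which its call begins. There is no depth.
- job_done(): hands the job in; it is judged then, once.
Trained networks look in a picture, given as the dict that the camera call returned (one of the last four; its "shot" number tells which), for a name from the list of things; names that differ only in an ending like _2 or _b are one class to them, and where a whole thing is asked for, a point or a joint stands for the part that bears it (a point fixed in the world has none). Each returns a list of dicts, best first, with "conf" (0 to 1); they miss things now and then, are a little off and sometimes report something else, mostly with a low value. They report only what shows in the picture. A call takes as long as a camera call. They do not tell look-alikes from the thing itself.
- silhouettes(query, picture): "region" (400x640 bool, what is visible of it) and "bbox" ([left, top, right, bottom] in pixels, round what is visible of it).
The state is a dict: "clock": time; "joint_pos": joint angles; "joint_vel": joint speeds; "tau": joint torques, N m; "eef_pos": TCP position; "tool_rot": TCP orientation; "ft_force": force on the tool from outside, world axes, zero at the start; "ft_torque": the same for the moment, N m; "grip_width": finger opening in m; "grasp_force": force on a finger pad.
Only numpy, scipy, OpenCV 4.12 (cv2) and the standard library are available. Lean on these libraries where they do the work, as an engineer would, in place of code of your own. Each camera call takes 0.05 s, during which the arm holds its last target. There are 200 camera calls.

## Task

Get the tile press ready for fitting its die: lift the drop guard and hook the notch of its slotted stay bar (the one with the knob) on the stud, so that the guard stays up by itself; do not let the guard fall. Take the drilled plate with the square shank, lower it squarely and gently over the two guide rods of the lower die until it lies flat, and push the shuttle fully home under the ram. Leave the things around the work alone.

Things in the scene. Friction and masses are not known exactly. Their poses are not given: they have to be found in the camera images.
- press: grey bench tile press, fixed, 420 mm high, feed bed 190 mm wide in front. Origin on the bench under the guard's middle; x into the press (front is -x), y along its width, z up. The guard runs in two channels (y = -136, +136 mm, 275 mm high), joined in front, 197 mm up, by a tie bar with its face at x = -18 mm. Crosshead 250 to 300 mm up, front face at x = +80; ram axis at x = +110
- stud (a point): on the axis of a fixed steel stud, 8 mm diameter, that stands 20 mm forward from the middle of the tie bar, 197 mm above the bench; the point lies in the plane of the stay bar. The stud always runs in the bar's slot
- knob (a point): centre of the black upright knob (28 mm diameter, 32 mm high) on top of the stay bar, 190 mm from the pivot along the bar, 27 mm in front of the guard, about 237 mm above the bench at the start. Bar and knob are one piece: the knob tilts with the bar. The flat bar, 31 mm wide, begins 22 mm below the knob's centre
- pivot (a point): pivot of the stay bar, a pin along press x on the guard's bottom rail, 47 mm above the bench when the guard is down; it rises with the guard. The stud is straight above it
- notch (a point): where the stud's axis lies in the bar when hooked. Bar frame: origin at the pivot, y along press y, z up the bar; there this point is at y -16.5, z 69 mm. Centre slot 11 mm wide, z 45 to 158. At its foot a gap, z 45 to 62, leads to -y under a 5 mm wide lip into the notch: 12 mm wide (y -22.5 to -10.5), open below, closed on top at z 73. The stud must end at the top of the notch
- guard (a joint): height of the guard (m): 0 down, 0.100 at its upper stop. Clear panel in a dark frame, 250 mm wide, 130 mm high, lower edge 36 mm above the bench when down, when it bars the way of the lower die. With its bar it weighs about 0.7 kg and falls when let go. The stud passes the gap with the guard at 0.092 to 0.098; hooked, it rests at about 0.079
- stay (a joint): angle of the slotted stay bar (flat steel, 6 mm thick) about the pivot (rad): 0 upright, growing as the knob swings to press +y. At about 0.3, with the guard near its top, the stud is under the notch; hooked, it rests at about 0.2 to 0.25
- shuttle (a joint): how far the shuttle is out (m): 0 home against its stop under the ram, up to 0.270 out towards the front (press -x). It slides with about 3 N of friction and stays where it is left
- die_top (a point): middle of the top face of the lower die (steel block 90 mm along press x, 140 mm along press y) on the shuttle, 50 mm above the bench; its axes are the press's. Two steel guide rods of 12 mm diameter stand on it at y = -55 and +55 mm, 56 mm tall (tops 106 mm above the bench), the last 6 mm tapered
- handle (a point): middle of the shuttle's dark bar handle, 16 mm diameter, 110 mm long along press y, 72 mm above the bench on two posts at y = -42 and +42 mm; 240 mm in front of the die's middle. With the shuttle home it is 130 mm in front of the guard (103 mm in front of the stay bar)
- top_plate: the drilled top plate: aluminium, 90 x 140 x 12 mm (x, y, z), with two through holes of 14.5 mm at y = -55 and +55 mm and a steel shank 26 x 26 mm square in the middle, from z = 12 to 50 mm. About 0.45 kg. Origin at the centre of its underside, z up. It may go on either way round (half a turn)
- mug_a: white mug, 82 mm wide, 90 mm high; leave alone
- blank_plate: plain aluminium plate 100 x 130 x 12 mm without holes or shank; leave alone
- glaze_jar: low lidded jar, 68 mm wide, 45 mm high; leave alone
- spanner: steel spanner lying on the bench; leave alone
Mind the look-alikes: they are no part of the job. There is more than one size of the top_plate; the job needs the larger.

How it is judged:
At the end, for the whole second after the job is handed in: The guard hangs at rest with the stud seated in the notch of the stay bar (within 5 mm); the drilled plate lies flat on the lower die over both rods (within 2 mm in height, 4 mm sideways), at rest; the shuttle is home (within 4 mm) (distance between notch and stud below 0.005 m and velocity of joint guard between -0.01 and 0.01 m/s and z of top_plate in the frame of die_top between -0.002 and 0.002 m and horizontal distance between top_plate and die_top below 0.004 m and angle between the y axis of top_plate and the y axis of die_top, either way round below 0.06 rad and angle between top_plate's own z axis and vertical below 0.03 rad and linear speed of top_plate below 0.01 m/s and value of joint shuttle below 0.004 m); the robot touches nothing.
It fails at once if the guard is let fall (faster than 0.6 m/s down) (velocity of joint guard below -0.6 m/s).
It fails at once if the drilled plate is rammed on the die or its rods (over 60 N) (contact force between top_plate and shuttle above 60 N).
It fails at once if the drilled plate drops down the rods (faster than 0.45 m/s) (horizontal distance between top_plate and die_top below 0.02 m and z of top_plate in the frame of die_top between 0.003 and 0.056 m and linear speed of top_plate above 0.45 m/s).
It fails at once if the white mug, the plain plate, the jar or the spanner is shifted by over 30 mm (distance of any of mug_a, blank_plate, glaze_jar, spanner from where it was at the start of the episode above 0.03 m).
It also fails if it takes over 72 s, if anything falls off the work surface, if the arm or the gripper's body presses on something with over 40 N, if the wrist force passes 120 N, or if a joint passes its speed limit or range.

## Working session

There is one attempt and no reset: what is moved stays moved. The work goes in short steps, Python scripts to look and compute and a tool call to move; the robot and the scene stay as the last step left them, time stands still between calls to the robot, and variables do not carry over. Pictures are saved under pics/ and viewed, at most 10 in all, crops included, and the job is handed in when it is done.

Besides the shell and the picture viewer there is one more tool, called after "Emit:" as name(argument=value, ...) on one line, values as JSON. drive_tool: Moves the arm, as the interface text tells. Its arguments: {"type":"object","properties":{"increments":{"type":"array"}},"required":["increments"]}

```bash
mkdir -p pics; cat > h.py <<'E'
import numpy as np, cv2
from workcell import get_obs, camera, job_done, silhouettes
def proj(c,P):
    P=np.atleast_2d(P); q=(c["view"][:3,:3]@P.T).T+c["view"][:3,3]; p=(c["K"]@q.T).T; return p[:,:2]/p[:,2:]
def ray(c,px):
    R=c["view"][:3,:3]; o=-R.T@c["view"][:3,3]; d=R.T@np.linalg.inv(c["K"])@np.array([px[0],px[1],1.]); return o,d/np.linalg.norm(d)
def atz(c,px,z):
    o,d=ray(c,px); return o+d*(z-o[2])/d[2]
def tri(c1,p1,c2,p2):
    A=[];b=[]
    M=np.zeros((3,3));v=np.zeros(3)
    for c,p in((c1,p1),(c2,p2)):
        o,d=ray(c,p);Q=np.eye(3)-np.outer(d,d);M+=Q;v+=Q@o
    return np.linalg.solve(M,v)
def save(c,n): cv2.imwrite(f"pics/{n}.png",c["image"][:,:,::-1])
E
python3 - <<'E'
from h import *
np.set_printoptions(precision=4,suppress=True)
S=camera("scene");T=camera("top")
cv2.imwrite("pics/a.png",S["image"][:,:,::-1]);save(T,"b")
for n,c in(("S",S),("T",T)):
    print(n,c["K"][0],c["K"][1],np.linalg.inv(c["view"]))
    for q in("press","knob","pivot","guard","shuttle","handle","die_top","top_plate","mug_a","blank_plate","glaze_jar","spanner"):
        for r in silhouettes(q,c): 
            ys,xs=np.nonzero(r["region"]); print(n,q,round(r["conf"],2),r["bbox"],[round(xs.mean(),1),round(ys.mean(),1)],len(xs))
print(get_obs())
E
```

```text
S [485.7169   0.     322.6828] [  0.     485.7169 202.4143] [[ 0.6982  0.4608 -0.5479  1.3031]
 [ 0.7158 -0.4333  0.5477 -0.8233]
 [ 0.0149 -0.7745 -0.6324  1.0245]
 [ 0.      0.      0.      1.    ]]
S press 0.85 [265.1, 71.2, 474.9, 271.9] [np.float64(383.6), np.float64(179.8)] 18028
S press 0.59 [220.8, 305.0, 282.0, 364.0] [np.float64(251.7), np.float64(334.9)] 1901
S pivot 0.85 [373.0, 139.8, 389.3, 201.6] [np.float64(380.5), np.float64(172.6)] 570
S pivot 0.29 [264.7, 185.8, 373.0, 265.9] [np.float64(316.9), np.float64(228.1)] 3596
S guard 0.8 [359.4, 136.5, 413.2, 214.2] [np.float64(384.3), np.float64(178.4)] 2159
S guard 0.16 [293.4, 275.1, 341.6, 322.1] [np.float64(311.3), np.float64(298.0)] 1445
S shuttle 0.98 [267.4, 185.9, 373.6, 264.2] [np.float64(316.9), np.float64(228.2)] 3518
S handle 0.81 [266.4, 187.5, 371.6, 262.9] [np.float64(316.6), np.float64(228.2)] 3511
S die_top 0.68 [265.3, 191.1, 373.1, 265.3] [np.float64(316.8), np.float64(228.5)] 3483
S die_top 0.22 [357.6, 141.3, 412.7, 213.9] [np.float64(384.2), np.float64(178.4)] 2100
S top_plate 0.72 [360.8, 263.8, 39
[... 2052 characters left out ...]
t64(390.6), np.float64(271.3)] 381
T spanner 0.54 [451.2, 192.1, 461.4, 243.7] [np.float64(456.3), np.float64(218.2)] 319
T spanner 0.5 [269.2, 190.4, 365.0, 241.0] [np.float64(318.2), np.float64(215.3)] 4275
{'clock': 1.3, 'joint_pos': array([-1.269 ,  0.2406,  0.005 ,  1.3352,  0.    ,  1.5708]), 'joint_vel': array([ 0.0004,  0.0008,  0.0007, -0.0003, -0.0008, -0.0005]), 'tau': array([  0.0009, -37.2223,  25.2685,   0.0013,   0.    ,   0.    ]), 'eef_pos': array([ 0.1486, -0.4774,  0.2313]), 'tool_rot': array([0.9886, 0.1503, 0.    , 0.    ]), 'ft_force': array([0.123 , 0.0094, 0.6343]), 'ft_torque': array([-0.0047,  0.012 ,  0.0035]), 'grasp_force': 0.0, 'grip_width': 0.08545741223501849}
```

View pics/a.png

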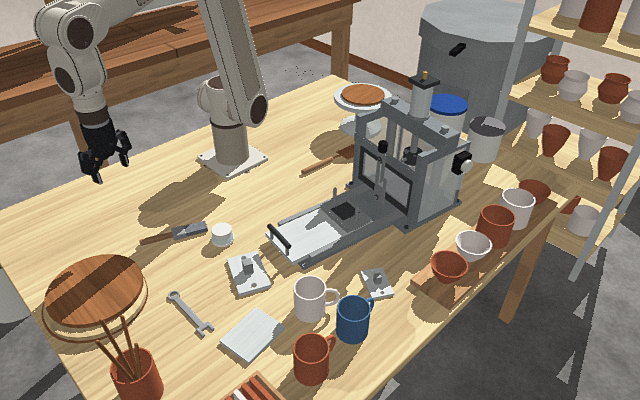

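View pics/b.png

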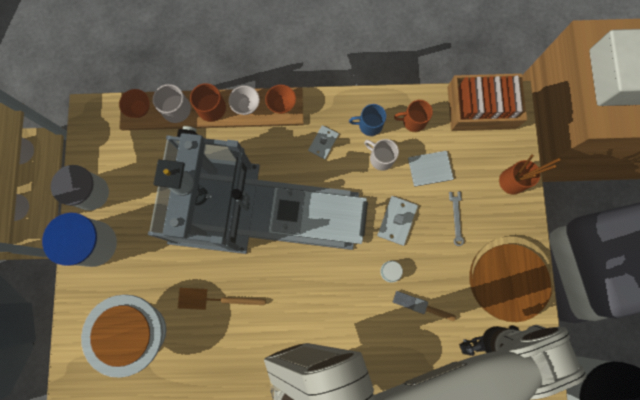

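```bash
python3 - <<'E'
import cv2
a=cv2.imread("pics/a.png");b=cv2.imread("pics/b.png")
cv2.imwrite("pics/a2.png",cv2.resize(a[60:300,215:485],None,fx=2.5,fy=2.5,interpolation=cv2.INTER_CUBIC)[:600,:800])
cv2.imwrite("pics/b2.png",cv2.resize(b[115:265,145:425],None,fx=2.85,fy=2.85,interpolation=cv2.INTER_CUBIC)[:600,:800])
E
```

```text
(no output)
```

View pics/a2.png

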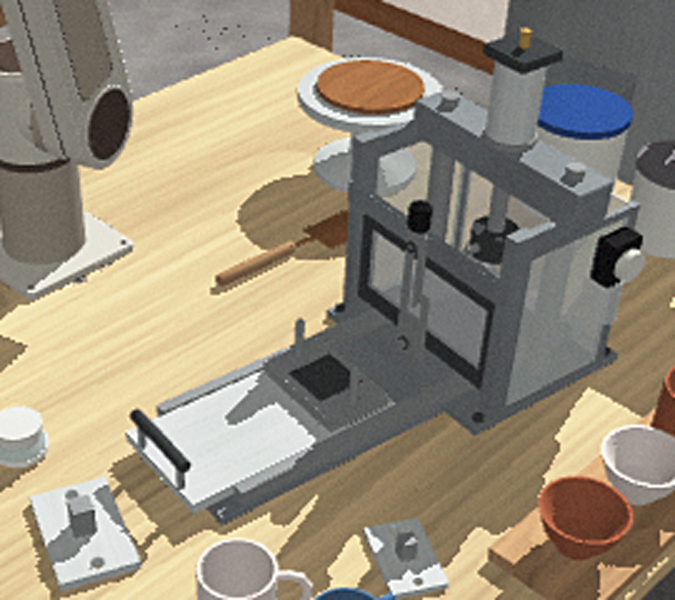

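View pics/b2.png

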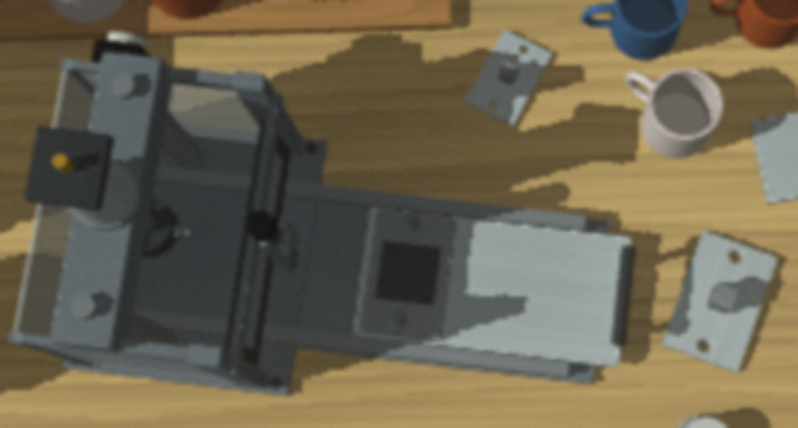

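```bash
cat > fit.py <<'E'
from h import *
from scipy.optimize import least_squares
def b(x,y): return (x/2.85+145-.3,y/2.85+115-.3)
def a(x,y): return (x/2.5+215-.3,y/2.5+60-.3)
def pr(p,P): 
    P=np.asarray(P,float);c,s=np.cos(p[2]),np.sin(p[2]); return np.array([p[0]+c*P[0]-s*P[1],p[1]+s*P[0]+c*P[1],P[2]])
E
python3 - <<'E'
from fit import *
np.set_printoptions(precision=4,suppress=True)
S=camera("scene");T=camera("top")
print('yknobpress')
def pts(p):
    dx=.110-p[3]; k=(-.027,p[4],p[5])
    return [("T",b(262,226),(k[0],k[1],k[2]+.012)),("S",a(420,216),k),
     ("T",b(415,222),(dx,-.055,.106)),("T",b(402,318),(dx,.055,.106)),
     ("S",a(299,322),(dx,.055,.104)),
     ("T",b(628,245),(dx-.24,-.055,.074)),("T",b(620,342),(dx-.24,.055,.074)),
     ("S",a(139,414),(dx-.24,.055,.072)),("S",a(184,466),(dx-.24,-.055,.072)),
     ("S",a(409,248),(-.038,0,.197)),("S",a(403,342),(-.03,0,.047))]
C={"S":S,"T":T}
def f(p): return np.concatenate([proj(C[c],pr(p,P))[0]-px for c,px,P in pts(p)])
r=least_squares(f,[.28,.1,1.5,.25,0,.237],loss="soft_l1");print(r.x);print(f(r.x).reshape(-1,2))
for q in((-.18,0,.072),(0,0,0),(-.027,0,.237),(-.028,0,.197)): print(pr(r.x,q))
print("die",pr(r.x,(.11-r.x[3],0,.05)),"handle",pr(r.x,(-.13-r.x[3],0,.072)))
# plate: free pose
H=[("T",b(733,256)),("T",b(703,345)),("S",a(97,563)),("S",a(71,494))]
print(tri(T,H[0][1],S,H[2][1]),tri(T,H[1][1],S,H[3][1]))
for z in(.012,): print([atz(C[c],px,z) for c,px in H])
E
```

```text
yknobpress
[ 0.5559  0.2     1.4279  0.2708 -0.0004  0.2374]
[[-0.92   -0.4495]
 [-0.7722  0.1924]
 [-0.9998 -2.3917]
 [-0.9988 -1.0186]
 [-0.445  -0.4996]
 [ 0.6259  0.0636]
 [-0.0263  0.6665]
 [-2.1979  0.0652]
 [ 0.3267  0.8847]
 [-0.4026 -0.2665]
 [-0.1573 -0.1724]]
[0.5303 0.0219 0.072 ]
[0.5559 0.2    0.    ]
[0.552  0.1733 0.237 ]
[0.5519 0.1723 0.197 ]
die [0.533  0.0409 0.05  ] handle [ 0.4988 -0.1966  0.072 ]
[ 0.5486 -0.3291  0.0084] [ 0.4471 -0.2882  0.0112]
[array([ 0.5484, -0.3279,  0.012 ]), array([ 0.4471, -0.2879,  0.012 ]), array([ 0.5509, -0.3315,  0.012 ]), array([ 0.4477, -0.2887,  0.012 ])]
```

Emit:
drive_tool(increments=[[[17,27,2.5],[0,0,6.4],1],[[17,27,2.5],[0,0,6.4],1],[[17,27,2.5],[0,0,6.4],1],[[17,27,2.5],[0,0,6.4],1],[[17,27,2.5],[0,0,6.4],1],[[17,27,2.5],[0,0,6.4],1],[[17,27,2.5],[0,0,6.4],1],[[17,27,2.5],[0,0,6.4],1]])

```text
clock: 2.07
eef_pos: [0.2851, -0.2601, 0.2516]
tool_rot: [0.825, 0.565, 0.0, 0.0]
ft_force: [0.5, -0.4, 0.5]
grip_width: 0.0855
grasp_force: 0.0
```

Emit:
drive_tool(increments=[[[17,27,2.5],[0,0,6.4],1],[[17,27,2.5],[0,0,6.4],1],[[17,27,2.5],[0,0,6.4],1],[[17,27,2.5],[0,0,6.4],1],[[17,27,2.5],[0,0,6.4],1],[[17,27,2.5],[0,0,6.4],1],[[17,27,2.5],[0,0,6.4],1],[[17,27,2.5],[0,0,6.4],1]])

```text
clock: 2.73
eef_pos: [0.4212, -0.0438, 0.2717]
tool_rot: [0.5, 0.866, 0.0, 0.0]
ft_force: [0.7, 0.9, 0.3]
grip_width: 0.0855
grasp_force: 0.0
```

Emit:
drive_tool(increments=[[[17,27,2.5],[0,0,6.4],1],[[17,27,2.5],[0,0,6.4],1],[[17,27,2.5],[0,0,6.4],1],[[17,27,2.5],[0,0,6.4],1],[[17,27,2.5],[0,0,6.4],1],[[17,27,2.5],[0,0,6.4],1],[[0,0,0],[0,0,6.4],1],[[0,0,0],[0,0,6.4],1]])

```text
clock: 3.4
eef_pos: [0.5233, 0.1185, 0.2856]
tool_rot: [0.075, 0.997, -0.0, -0.0]
ft_force: [0.4, 0.5, -0.7]
grip_width: 0.0852
grasp_force: 0.0
```

```bash
python3 - <<'E'
from h import *
from scipy.spatial.transform import Rotation as R
np.set_printoptions(precision=4,suppress=True)
S=camera("scene");T=camera("top")
a=S["image"][60:240,300:460,::-1];b=T["image"][120:270,150:310,::-1]
cv2.imwrite("pics/c.png",cv2.resize(cv2.hconcat([a[:150],b]),None,fx=2.5,fy=2.5,interpolation=cv2.INTER_CUBIC))
o=get_obs();print(o["clock"],o["eef_pos"],R.from_quat(o["tool_rot"]).as_matrix(),o["joint_pos"])
print(proj(S,[.552,.173,.237]),proj(T,[.552,.173,.237]))
E
```

```text
3.5 [0.5227 0.1172 0.2859] [[-0.9875  0.1576 -0.0007]
 [ 0.1576  0.9875 -0.0002]
 [ 0.0006 -0.0003 -1.    ]] [ 0.2206  0.2985  0.2234  1.4964 -0.      0.3788]
[[381.7474 146.3853]] [[236.5948 194.5574]]
```

View pics/c.png

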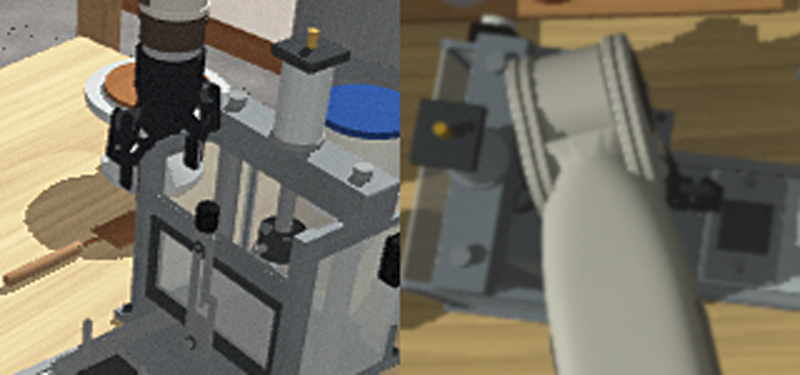

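Emit:
drive_tool(increments=[[[15,28,0],[0,0,0.9],1],[[15,28,0],[0,0,0],1],[[0,0,0],[0,0,0],1],[[0,0,-20],[0,0,0],1],[[0,0,-20],[0,0,0],1],[[0,0,-15],[0,0,0],1],[[0,0,-10],[0,0,0],1],[[0,0,0],[0,0,0],1]])

```text
clock: 4.17
eef_pos: [0.5511, 0.1717, 0.2188]
tool_rot: [0.073, 0.997, -0.001, -0.002]
ft_force: [0.1, -0.4, 0.1]
grip_width: 0.0856
grasp_force: 0.0
```

Emit:
drive_tool(increments=[[[0,0,0],[0,0,0],0],[[0,0,0],[0,0,0],0],[[0,0,0],[0,0,0],0],[[0,0,0],[0,0,0],0],[[0,0,0],[0,0,0],0],[[0,0,0],[0,0,0],0],[[0,0,0],[0,0,0],0]])

```text
clock: 4.75
eef_pos: [0.5534, 0.1736, 0.2227]
tool_rot: [0.071, 0.997, 0.001, 0.001]
ft_force: [0.1, 2.8, 5.3]
grip_width: 0.0264
grasp_force: 59.7
```

Emit:
drive_tool(increments=[[[0,0,8],[0,0,0],0],[[0,0,12],[0,0,0],0],[[0,0,15],[0,0,0],0],[[0,0,15],[0,0,0],0],[[0,0,15],[0,0,0],0],[[0,0,12],[0,0,0],0],[[0,0,8],[0,0,0],0],[[0,0,0],[0,0,0],0]])

```text
clock: 5.42
eef_pos: [0.5529, 0.1735, 0.3065]
tool_rot: [0.071, 0.997, 0.001, -0.0]
ft_force: [0.9, 5.1, -4.5]
grip_width: 0.0265
grasp_force: 59.9
```

```bash
python3 - <<'E'
from h import *
np.set_printoptions(precision=4,suppress=True)
S=camera("scene");T=camera("top")
a=S["image"][60:240,300:460,::-1]
cv2.imwrite("pics/d.png",cv2.resize(a[30:],None,fx=4,fy=4,interpolation=cv2.INTER_CUBIC))
o=get_obs();print(o["clock"],o["eef_pos"],o["grip_width"],o["ft_force"],o["joint_pos"])
E
```

```text
5.5167 [0.5526 0.1736 0.3052] 0.026636208588955018 [ 1.88    5.7061 -5.4529] [0.3035 0.3917 0.4056 1.5856 0.0018 0.4461]
```

View pics/d.png

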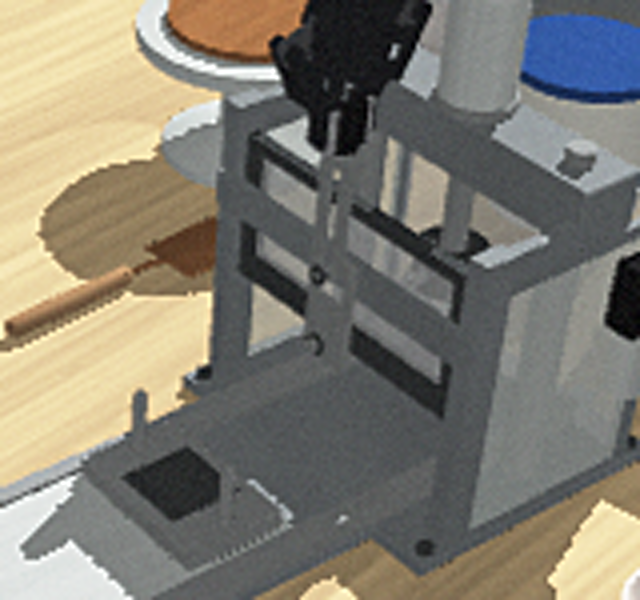

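Emit:
drive_tool(increments=[[[0,0,6],[0,0,0],0],[[0,0,7],[0,0,0],0],[[0,0,0],[0,0,0],0],[[0,0,0],[0,0,0],0]])

```text
clock: 5.85
eef_pos: [0.5526, 0.1736, 0.3179]
tool_rot: [0.071, 0.997, 0.001, -0.001]
ft_force: [1.5, 5.9, -6.2]
grip_width: 0.0265
grasp_force: 60.1
```

Emit:
drive_tool(increments=[[[0,0,3],[0,0,0],0],[[0,0,0],[0,0,0],0],[[0,0,0],[0,0,0],0]])

```text
clock: 6.1
eef_pos: [0.5525, 0.1736, 0.3205]
tool_rot: [0.071, 0.997, 0.0, -0.001]
ft_force: [1.6, 5.2, -6.0]
grip_width: 0.0264
grasp_force: 59.8
```

Emit:
drive_tool(increments=[[[0,0,3],[0,0,0],0],[[0,0,0],[0,0,0],0],[[0,0,0],[0,0,0],0]])

```text
clock: 6.35
eef_pos: [0.5524, 0.1736, 0.3228]
tool_rot: [0.071, 0.997, 0.0, -0.002]
ft_force: [2.3, 6.0, -7.8]
grip_width: 0.0265
grasp_force: 62.0
```

Emit:
drive_tool(increments=[[[0,0,-3],[0,0,0],0],[[0,0,-3],[0,0,0],0],[[0,0,0],[0,0,0],0],[[0,0,0],[0,0,0],0]])

```text
clock: 6.68
eef_pos: [0.5523, 0.1736, 0.317]
tool_rot: [0.071, 0.997, 0.0, -0.002]
ft_force: [2.9, 5.8, -6.9]
grip_width: 0.0261
grasp_force: 62.5
```

Emit:
drive_tool(increments=[[[-4.46,0.64,-0.1],[-0.21,-1.465,0],0],[[-4.46,0.64,-0.2],[-0.21,-1.465,0],0],[[-4.46,0.64,-0.3],[-0.21,-1.465,0],0],[[-4.46,0.64,-0.4],[-0.21,-1.465,0],0],[[-4.46,0.64,-0.5],[-0.21,-1.465,0],0],[[-4.46,0.64,-0.6],[-0.21,-1.465,0],0],[[-4.46,0.64,-0.75],[-0.21,-1.465,0],0],[[-4.46,0.64,-0.9],[-0.21,-1.465,0],0]])

```text
clock: 7.35
eef_pos: [0.5165, 0.1789, 0.3136]
tool_rot: [0.071, 0.992, -0.007, 0.102]
ft_force: [3.6, 8.1, -7.9]
grip_width: 0.026
grasp_force: 62.3
```

Emit:
drive_tool(increments=[[[-4.33,0.62,-1.0],[-0.21,-1.465,0],0],[[-4.33,0.62,-1.1],[-0.21,-1.465,0],0],[[-4.33,0.62,-1.2],[-0.21,-1.465,0],0],[[-4.33,0.62,-1.3],[-0.21,-1.465,0],0],[[0,0,0],[0,0,0],0],[[0,0,0],[0,0,0],0]])

```text
clock: 7.85
eef_pos: [0.499, 0.1815, 0.3094]
tool_rot: [0.07, 0.986, -0.01, 0.153]
ft_force: [3.5, 7.8, -7.2]
grip_width: 0.0262
grasp_force: 62.3
```

```bash
python3 - <<'E'
from h import *
np.set_printoptions(precision=4,suppress=True)
S=camera("scene")
a=S["image"][60:240,300:460,::-1]
cv2.imwrite("pics/e.png",cv2.resize(a[70:120,40:120],None,fx=8,fy=8,interpolation=cv2.INTER_CUBIC))
o=get_obs();print(o["clock"],o["eef_pos"],o["grip_width"],o["ft_force"],o["tool_rot"])
E
```

```text
7.9 [0.4992 0.1815 0.3095] 0.026195189388206624 [ 4.8925  8.0173 -6.1825] [ 0.0699  0.9857 -0.01    0.1532]
```

View pics/e.png

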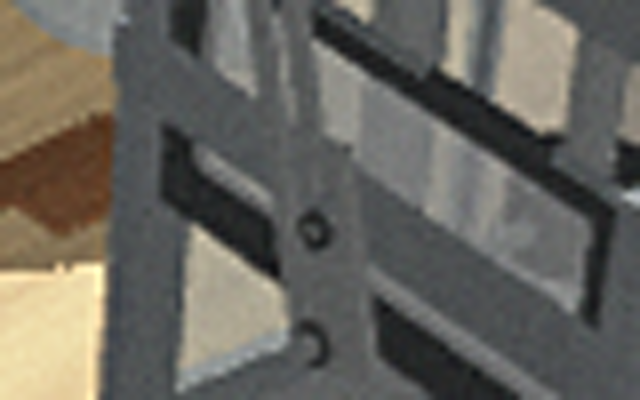

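Emit:
drive_tool(increments=[[[1.8,-0.26,-1.53],[0.09,0.62,0],0],[[1.75,-0.25,-1.53],[0.085,0.59,0],0],[[1.6,-0.23,-1.53],[0.08,0.54,0],0],[[1.5,-0.21,-1.53],[0.07,0.51,0],0],[[1.4,-0.2,-1.66],[0.07,0.48,0],0],[[1.3,-0.18,-1.66],[0.065,0.45,0],0],[[1.25,-0.18,-1.66],[0.06,0.42,0],0],[[0,0,0],[0,0,0],0]])

```text
clock: 8.57
eef_pos: [0.5103, 0.1799, 0.298]
tool_rot: [0.071, 0.99, -0.008, 0.121]
ft_force: [4.2, 7.3, -7.6]
grip_width: 0.0266
grasp_force: 62.3
```

Emit:
drive_tool(increments=[[[1.2,-0.17,-1.66],[0.055,0.4,0],0],[[0,0,-1],[0,0,0],0],[[0,0,-1],[0,0,0],0],[[0,0,-1],[0,0,0],0],[[0,0,0],[0,0,0],0]])

```text
clock: 8.98
eef_pos: [0.5118, 0.1797, 0.2961]
tool_rot: [0.071, 0.99, -0.007, 0.12]
ft_force: [0.5, 6.1, 1.4]
grip_width: 0.0263
grasp_force: 63.5
```

Emit:
drive_tool(increments=[[[0,0,-1],[0,0,0],0],[[0,0,0],[0,0,0],1],[[0,0,0],[0,0,0],1],[[0,0,0],[0,0,0],1],[[0,0,0],[0,0,0],1],[[0,0,0],[0,0,0],1],[[0,0,0],[0,0,0],1]])

```text
clock: 9.57
eef_pos: [0.5113, 0.1781, 0.2939]
tool_rot: [0.071, 0.99, -0.009, 0.119]
ft_force: [-0.5, 0.5, -0.6]
grip_width: 0.0855
grasp_force: 0.0
```

Emit:
drive_tool(increments=[[[-5,1,20],[0,0,0],1],[[-5,1,20],[0,0,0],1],[[-5,1,20],[0,0,0],1],[[0,-30,20],[0,2,0],1],[[0,-30,0],[0,2,0],1],[[0,-30,0],[0.5,3,0],1],[[0,-30,0],[0.5,3,0],1],[[0,-30,0],[0.5,3.5,0],1]])

```text
clock: 10.23
eef_pos: [0.496, 0.0303, 0.3751]
tool_rot: [0.07, 0.998, -0.003, 0.001]
ft_force: [0.9, -0.5, 0.2]
grip_width: 0.0851
grasp_force: 0.0
```

```bash
python3 - <<'E'
from h import *
from scipy.spatial.transform import Rotation as R
np.set_printoptions(precision=4,suppress=True)
S=camera("scene");T=camera("top")
a=S["image"][60:240,300:460,::-1]
b=S["image"][230:300,215:280,::-1]
t=T["image"][190:250,370:425,::-1]
A=cv2.resize(a[10:130,40:120],(400,600),interpolation=cv2.INTER_CUBIC)
B=cv2.resize(b[:65],(325,325),interpolation=cv2.INTER_CUBIC);C=cv2.resize(t[:55],(275,275),interpolation=cv2.INTER_CUBIC)
im=np.zeros((600,800,3),np.uint8);im[:,:400]=A;im[:325,400:725]=B;im[325:,400:675]=C
cv2.imwrite("pics/f.png",im)
o=get_obs();print(o["clock"],o["eef_pos"],o["grip_width"],o["ft_force"],o["joint_pos"],R.from_quat(o["tool_rot"]).as_matrix())
for n,c in(("S",S),("T",T)):
    for r in silhouettes("top_plate",c):
        ys,xs=np.nonzero(r["region"]); print(n,round(r["conf"],2),r["bbox"],xs.mean(),ys.mean(),len(xs))
E
```

```text
10.3333 [0.4975 0.0273 0.373 ] 0.0852704885299464 [-0.0092 -0.4052 -0.9903] [ 0.0604  0.229   0.3541  1.6985 -0.0091  0.2087] [[-0.989   0.1477 -0.002 ]
 [ 0.1477  0.989  -0.0092]
 [ 0.0007 -0.0094 -1.    ]]
S 0.77 [358.3, 267.9, 390.5, 299.5] 376.25696594427245 282.57739938080493 646
S 0.59 [225.3, 252.7, 272.1, 295.7] 248.06201550387595 272.9488372093023 1290
T 0.96 [376.7, 197.0, 416.4, 243.6] 396.9237435008666 220.06065857885616 1154
T 0.89 [308.5, 125.5, 337.9, 162.5] 322.9965156794425 141.78048780487805 574
```

View pics/f.png

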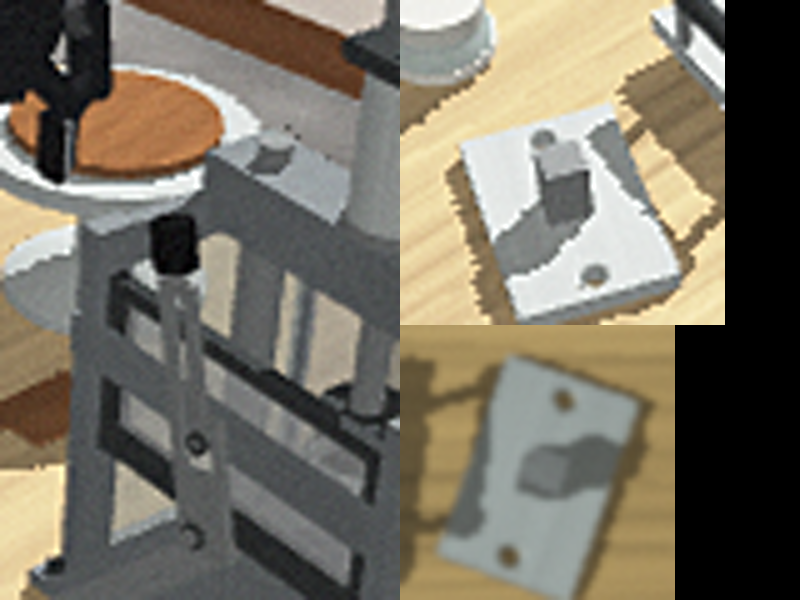

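Emit:
drive_tool(increments=[[[0,-23,0],[0.53,-0.11,0],1],[[0,-23,-15],[0,0,-7],1],[[0,-23,-18],[0,0,-7],1],[[0,-23,-18],[0,0,-7],1],[[0,-23,-18],[0,0,-7],1],[[0,-23,-18],[0,0,-7],1],[[0,-23,-18],[0,0,-7],1],[[0,-23,-18],[0,0,-7],1]])

```text
clock: 11.1
eef_pos: [0.4965, -0.1518, 0.2508]
tool_rot: [0.479, 0.878, 0.0, 0.003]
ft_force: [0.2, -0.3, -0.4]
grip_width: 0.0858
grasp_force: 0.0
```

Emit:
drive_tool(increments=[[[0,-23,-18],[0,0,-7],1],[[0,-23,-18],[0,0,-7],1],[[0,-23,-18],[0,0,-7],1],[[0,-23,-18],[0,0,-7],1],[[0,-23,-18],[0,0,-7],1],[[0,-23,-18],[0,0,-7],1],[[0,-14,-18],[0,0,-7],1],[[0,0,0],[0,0,-5.3],1]])

```text
clock: 11.77
eef_pos: [0.4949, -0.3044, 0.1213]
tool_rot: [0.828, 0.561, -0.002, -0.0]
ft_force: [-0.1, 0.3, -0.8]
grip_width: 0.0852
grasp_force: 0.0
```

```bash
python3 - <<'E'
from h import *
from scipy.optimize import least_squares
from scipy.spatial.transform import Rotation as R
np.set_printoptions(precision=4,suppress=True)
S=camera("scene");T=camera("top")
s=lambda x,y:((x-400+.5)/5-.5+215,(y+.5)/5-.5+230)
t=lambda x,y:((x-400+.5)/5-.5+370,(y-325+.5)/5-.5+190)
D=[(S,s(543,140),0,.055,.011),(S,s(595,274),0,-.055,.011),(T,t(563,399),0,-.055,.011),(T,t(508,556),0,.055,.011),
(S,s(463,142),-.045,.07,.012),(S,s(612,105),.045,.07,.012),(S,s(682,275),.045,-.07,.012),
(T,t(512,355),.045,-.07,.012),(T,t(645,402),-.045,-.07,.012),(T,t(575,598),-.045,.07,.012),(T,t(440,552),.045,.07,.012)]
def f(p):
    c,q=np.cos(p[2]),np.sin(p[2])
    return np.concatenate([proj(C,[p[0]+c*x-q*y,p[1]+q*x+c*y,z])[0]-px for C,px,x,y,z in D])
r=least_squares(f,[.498,-.308,1.19],loss="soft_l1");print(r.x,np.degrees(r.x[2]));print(f(r.x).reshape(-1,2).round(1).tolist())
o=get_obs();M=R.from_quat(o["tool_rot"]).as_matrix();print(o["clock"],o["eef_pos"],o["joint_pos"],M[:,2],np.degrees(np.arctan2(M[1,1],M[0,1])))
E
```

```text
[ 0.499  -0.3104  1.1748] 67.3134035812909
[[-0.1, 0.1], [-0.4, 0.6], [0.8, -0.3], [0.5, -0.4], [-0.7, -0.0], [-0.2, -0.5], [-0.3, -0.4], [-0.5, -0.6], [-1.0, -0.3], [-1.2, 0.5], [-0.6, -0.3]]
11.8667 [ 0.4963 -0.3032  0.1242] [-0.5473  0.4641  0.0428  1.1487 -0.0023  1.3959] [-0.0005 -0.0024 -1.    ] -21.335736134865666
```

Emit:
drive_tool(increments=[[[3,-7,-15],[0,0,-1.4],1],[[0,0,-20],[0,0,0],1],[[0,0,-20],[0,0,0],1],[[0,0,-20],[0,0,0],1],[[0,0,-15],[0,0,0],1],[[0,0,-8],[0,0,0],1],[[0,0,0],[0,0,0],1],[[0,0,0],[0,0,0],1]])

```text
clock: 12.53
eef_pos: [0.5002, -0.3108, 0.028]
tool_rot: [0.832, 0.554, -0.0, 0.002]
ft_force: [0.5, 0.6, 0.5]
grip_width: 0.085
grasp_force: 0.0
```

Emit:
drive_tool(increments=[[[-1,0,-9],[0,0,0],1],[[0,0,0],[0,0,0],0],[[0,0,0],[0,0,0],0],[[0,0,0],[0,0,0],0],[[0,0,0],[0,0,0],0],[[0,0,0],[0,0,0],0],[[0,0,0],[0,0,0],0],[[0,0,0],[0,0,0],0]])

```text
clock: 13.2
eef_pos: [0.4986, -0.3117, 0.0188]
tool_rot: [0.833, 0.553, -0.001, 0.002]
ft_force: [-1.1, -0.6, 3.6]
grip_width: 0.0247
grasp_force: 62.2
```

Emit:
drive_tool(increments=[[[0,0,0],[0,0,0],1],[[0,0,0],[0,0,0],1],[[0,0,0],[0,0,0],1],[[0,0,0],[0,0,0],1],[[0,0,0],[0,0,0],1],[[0,0,0],[0,0,0],1],[[0,0,0],[0,0,7],1],[[0,0,0],[0,0,7],1]])

```text
clock: 13.87
eef_pos: [0.4984, -0.3115, 0.0182]
tool_rot: [0.757, 0.653, -0.0, 0.002]
ft_force: [0.7, -0.2, -0.9]
grip_width: 0.0857
grasp_force: 0.0
```

Emit:
drive_tool(increments=[[[0,0,0],[0,0,7],1],[[0,0,0],[0,0,7],1],[[0,0,0],[0,0,7],1],[[0,0,0],[0,0,7],1],[[0,0,0],[0,0,7],1],[[0,0,0],[0,0,7],1],[[0,0,0],[0,0,7],1],[[0,0,0],[0,0,7],1]])

```text
clock: 14.53
eef_pos: [0.4984, -0.3115, 0.0181]
tool_rot: [0.362, 0.932, 0.0, 0.002]
ft_force: [-0.7, 0.1, 0.6]
grip_width: 0.0855
grasp_force: 0.0
```

Emit:
drive_tool(increments=[[[0,0,0],[0,0,7],1],[[0,0,0],[0,0,7],1],[[0,0,0],[0,0,6],1],[[0,0,0],[0,0,0],1],[[0,0,0],[0,0,0],1],[[0,0,0],[0,0,0],1]])

```text
clock: 15.03
eef_pos: [0.4984, -0.3115, 0.0181]
tool_rot: [0.199, 0.98, 0.001, 0.002]
ft_force: [0.2, 0.8, 0.2]
grip_width: 0.0854
grasp_force: 0.0
```

```bash
cat > st.py <<'E'
from h import *
from scipy.spatial.transform import Rotation as R
np.set_printoptions(precision=4,suppress=True)
o=get_obs();M=R.from_quat(o["tool_rot"]).as_matrix();print(o["clock"],o["eef_pos"],M[:,2],np.degrees(np.arctan2(M[1,1],M[0,1])),o["grip_width"],o["ft_force"])
E
python3 st.py
```

```text
15.0333 [ 0.4984 -0.3115  0.0181] [ 0.0034  0.0009 -1.    ] 67.06217574056672 0.08544323307871872 [0.1722 0.8461 0.2057]
```

Emit:
drive_tool(increments=[[[0,0,0],[0,0,0],0],[[0,0,0],[0,0,0],0],[[0,0,0],[0,0,0],0],[[0,0,0],[0,0,0],0],[[0,0,0],[0,0,0],0],[[0,0,0],[0,0,0],0],[[0,0,8],[0,0,0],0],[[0,0,16],[0,0,0],0]])

```text
clock: 15.7
eef_pos: [0.4956, -0.3099, 0.0394]
tool_rot: [0.198, 0.98, 0.002, -0.002]
ft_force: [-0.7, -0.3, -6.2]
grip_width: 0.0252
grasp_force: 59.8
```

Emit:
drive_tool(increments=[[[0,0,25],[0,0,0],0],[[0,0,25],[0,0,0],0],[[0,0,25],[0,0,0],0],[[2,20,25],[0,0,1],0],[[2,20,10],[0,0,1],0],[[2,20,0],[0,0,1],0],[[2,20,0],[0,0,1],0],[[2,20,0],[0,0,1],0]])

```text
clock: 16.37
eef_pos: [0.5075, -0.2105, 0.1519]
tool_rot: [0.155, 0.988, 0.001, 0.001]
ft_force: [0.9, 0.8, -5.7]
grip_width: 0.0249
grasp_force: 60.3
```

Emit:
drive_tool(increments=[[[2,20,0],[0,0,1],0],[[2,20,0],[0,0,1],0],[[2,20,0],[0,0,1],0],[[2,20,0],[0,0,1],0],[[2,20,0],[0,0,1],0],[[2,20,0],[0,0,1],0],[[2,20,0],[0,0,1],0],[[2,20,0],[0,0,1],0]])

```text
clock: 17.03
eef_pos: [0.5233, -0.0506, 0.1515]
tool_rot: [0.085, 0.996, 0.001, 0.0]
ft_force: [0.1, 0.1, -5.0]
grip_width: 0.0251
grasp_force: 60.2
```

Emit:
drive_tool(increments=[[[2,20,0],[0,0,0.7],0],[[2,20,0],[0,0,0],0],[[2,20,0],[0,0,0],0],[[2,20,0],[0,0,0],0],[[0.6,12.4,0],[0,0,0],0],[[0,0,0],[0,0,0],0],[[0,0,0],[0,0,0],0],[[0,0,0],[0,0,0],0]])

```text
clock: 17.7
eef_pos: [0.5325, 0.0402, 0.1519]
tool_rot: [0.08, 0.997, 0.0, 0.001]
ft_force: [0.7, -0.3, -5.4]
grip_width: 0.0255
grasp_force: 60.3
```

```bash
python3 st.py; python3 - <<'E'
from h import *
S=camera("scene")
a=S["image"][150:250,280:400,::-1]
cv2.imwrite("pics/g.png",cv2.resize(a,None,fx=6,fy=6,interpolation=cv2.INTER_CUBIC))
T=camera("top")
for n,c in(("S",S),("T",T)):
    for r in silhouettes("top_plate",c): print(n,r["conf"],r["bbox"])
E
```

```text
17.7 [0.5325 0.0402 0.1519] [ 0.002   0.0007 -1.    ] 80.86446463072944 0.025539412891471564 [ 0.702  -0.3021 -5.4089]
S 0.78 [359.4, 265.7, 392.3, 300.8]
S 0.68 [318.8, 175.8, 374.0, 204.8]
T 0.85 [309.2, 123.6, 336.5, 161.0]
T 0.71 [294.8, 183.3, 305.8, 220.9]
T 0.24 [366.8, 136.9, 394.4, 169.1]
```

View pics/g.png

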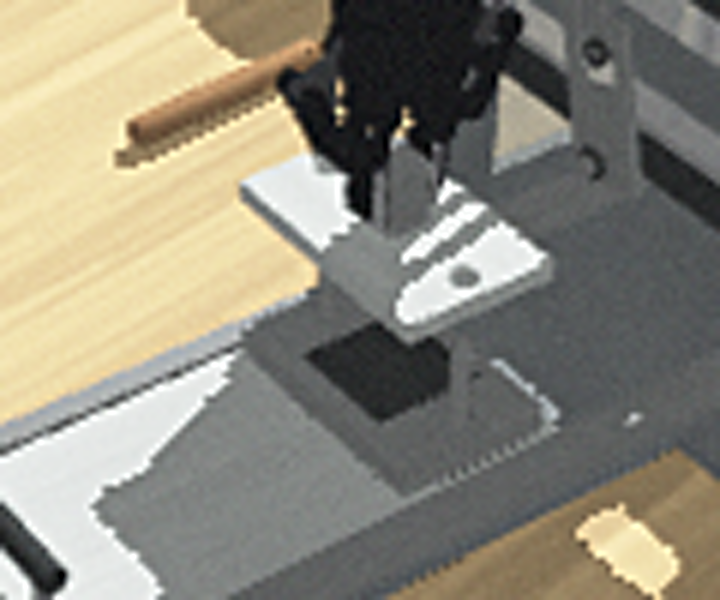

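```bash
python3 - <<'E'
from fit import *
np.set_printoptions(precision=4,suppress=True)
S=camera("scene");T=camera("top")
g=lambda x,y:((x+.5)/6-.5+280,(y+.5)/6-.5+150)
C={"S":S,"T":T}
c,s=np.cos(np.radians(80.86)),np.sin(np.radians(80.86))
W=lambda x,y,z:np.array([.5325+c*x-s*y,.0402+s*x+c*y,z])
for P,px in((W(0,-.055,.145),g(465,277)),(W(-.045,-.07,.146),g(402,328)),(W(.045,-.07,.146),g(550,258)),(W(-.045,.07,.146),g(243,187))):
    print("plate pred-meas S",proj(S,P)[0]-px)
A=[("S",g(243,345),(-.045,.07,.05)),("S",g(405,497),(-.045,-.07,.05)),("S",g(553,425),(.045,-.07,.05)),
("T",b(372,207),(.045,-.07,.05)),("T",b(468,215),(-.045,-.07,.05)),("T",b(449,340),(-.045,.07,.05)),("T",b(357,333),(.045,.07,.05)),
("T",b(408,273),(0,0,.05)),("T",b(415,222),(0,-.055,.106)),("T",b(402,318),(0,.055,.106)),("S",a(299,322),(0,.055,.104)),
("T",b(628,245),(-.24,-.055,.074)),("T",b(620,342),(-.24,.055,.074)),("S",a(139,414),(-.24,.055,.072)),("S",a(184,466),(-.24,-.055,.072))]
def f(p): return np.concatenate([proj(C[k],pr(p,P))[0]-px for k,px,P in A])
r=least_squares(f,[.533,.041,1.428],loss="soft_l1",f_scale=.5);print(r.x,np.degrees(r.x[2]));print(f(r.x).reshape(-1,2).round(1).tolist())
for z in(.05,.08,.1): print("rod S",proj(S,pr(r.x,(0,-.055,z)))[0], "meas u",g(461,0)[0])
E
```

```text
plate pred-meas S [-0.6066  0.069 ]
plate pred-meas S [ 0.7764 -0.5036]
plate pred-meas S [0.4464 0.2628]
plate pred-meas S [-0.7465 -1.2427]
[0.5339 0.0413 1.4272] 81.77088308690688
[[-0.7, -2.8], [-0.2, -3.7], [-1.8, -3.1], [1.9, 0.0], [-4.0, 0.3], [-2.7, -0.4], [1.4, -1.2], [0.4, -0.2], [-1.1, -2.7], [-1.1, -1.3], [-0.1, -0.4], [0.5, -0.2], [-0.2, 0.4], [-1.9, 0.1], [0.6, 1.0]]
rod S [355.4388 220.243 ] meas u 356.4166666666667
rod S [356.0143 212.7347] meas u 356.4166666666667
rod S [356.4064 207.6197] meas u 356.4166666666667
```

Emit:
drive_tool(increments=[[[1,0.9,-6],[0,0,0.9],0],[[0,0,-6],[0,0,0],0],[[0,0,-6],[0,0,0],0],[[0,0,-4],[0,0,0],0],[[0,0,0],[0,0,0],0],[[0,0,0],[0,0,0],0]])

```text
clock: 18.5
eef_pos: [0.5335, 0.0418, 0.1295]
tool_rot: [0.072, 0.997, 0.001, 0.001]
ft_force: [-0.0, 0.0, -4.7]
grip_width: 0.025
grasp_force: 60.3
```

Emit:
drive_tool(increments=[[[0,0,-1.5],[0,0,0],0],[[0,0,-1.5],[0,0,0],0],[[0,0,-1.5],[0,0,0],0],[[0,0,-1.5],[0,0,0],0],[[0,0,0],[0,0,0],0]])

```text
clock: 18.92
eef_pos: [0.5338, 0.0418, 0.1239]
tool_rot: [0.072, 0.997, 0.001, 0.001]
ft_force: [-0.5, 0.8, -6.5]
grip_width: 0.0251
grasp_force: 60.3
```

Emit:
drive_tool(increments=[[[0,0,-1.5],[0,0,0],0],[[0,0,-1.5],[0,0,0],0],[[0,0,0],[0,0,0],0]])

```text
clock: 19.17
eef_pos: [0.5338, 0.0418, 0.1209]
tool_rot: [0.072, 0.997, 0.001, 0.001]
ft_force: [-1.3, -0.8, -6.0]
grip_width: 0.0252
grasp_force: 60.3
```

Emit:
drive_tool(increments=[[[0,0,-1.5],[0,0,0],0],[[0,0,-1.5],[0,0,0],0],[[0,0,0],[0,0,0],0]])

```text
clock: 19.42
eef_pos: [0.5338, 0.0418, 0.1178]
tool_rot: [0.072, 0.997, 0.001, 0.001]
ft_force: [0.9, 0.7, -4.9]
grip_width: 0.0251
grasp_force: 60.3
```

Emit:
drive_tool(increments=[[[0,0,-1.5],[0,0,0],0],[[0,0,-1.5],[0,0,0],0],[[0,0,0],[0,0,0],0]])

```text
clock: 19.67
eef_pos: [0.5338, 0.0418, 0.1148]
tool_rot: [0.072, 0.997, 0.001, 0.001]
ft_force: [0.2, 0.7, -5.4]
grip_width: 0.0253
grasp_force: 60.3
```

Emit:
drive_tool(increments=[[[0,0,-2],[0,0,0],0],[[0,0,-2],[0,0,0],0],[[0,0,-2],[0,0,0],0],[[0,0,-2],[0,0,0],0],[[0,0,-2],[0,0,0],0],[[0,0,-2],[0,0,0],0],[[0,0,-2],[0,0,0],0],[[0,0,-2],[0,0,0],0]])

```text
clock: 20.33
eef_pos: [0.534, 0.0418, 0.0989]
tool_rot: [0.072, 0.997, 0.001, 0.001]
ft_force: [0.1, 0.1, -5.6]
grip_width: 0.0255
grasp_force: 60.4
```

Emit:
drive_tool(increments=[[[0,0,-2.5],[0,0,0],0],[[0,0,-2.5],[0,0,0],0],[[0,0,-2.5],[0,0,0],0],[[0,0,-2.5],[0,0,0],0],[[0,0,-2.5],[0,0,0],0],[[0,0,-2.5],[0,0,0],0],[[0,0,-2.5],[0,0,0],0],[[0,0,-2.5],[0,0,0],0]])

```text
clock: 21.0
eef_pos: [0.534, 0.0418, 0.0789]
tool_rot: [0.072, 0.997, 0.001, 0.002]
ft_force: [-0.0, 0.1, -6.0]
grip_width: 0.025
grasp_force: 60.3
```

Emit:
drive_tool(increments=[[[0,0,-1.5],[0,0,0],0],[[0,0,-1.5],[0,0,0],0],[[0,0,-1.5],[0,0,0],0],[[0,0,-1],[0,0,0],0],[[0,0,0],[0,0,0],0],[[0,0,0],[0,0,0],0]])

```text
clock: 21.5
eef_pos: [0.534, 0.0418, 0.0737]
tool_rot: [0.072, 0.997, 0.001, 0.002]
ft_force: [0.0, -0.1, -5.0]
grip_width: 0.0252
grasp_force: 60.4
```

Emit:
drive_tool(increments=[[[0,0,-1],[0,0,0],0],[[0,0,-1],[0,0,0],0],[[0,0,-1],[0,0,0],0],[[0,0,0],[0,0,0],0]])

```text
clock: 21.83
eef_pos: [0.5338, 0.0418, 0.0705]
tool_rot: [0.072, 0.997, 0.001, 0.001]
ft_force: [0.8, -0.0, -5.0]
grip_width: 0.0253
grasp_force: 60.3
```

Emit:
drive_tool(increments=[[[0,0,-1],[0,0,0],0],[[0,0,-1],[0,0,0],0],[[0,0,0],[0,0,0],0]])

```text
clock: 22.08
eef_pos: [0.534, 0.0418, 0.0685]
tool_rot: [0.072, 0.997, 0.001, 0.001]
ft_force: [0.0, 0.1, -5.2]
grip_width: 0.0251
grasp_force: 60.4
```

Emit:
drive_tool(increments=[[[0,0,-1],[0,0,0],0],[[0,0,0],[0,0,0],0]])

```text
clock: 22.25
eef_pos: [0.534, 0.0418, 0.0684]
tool_rot: [0.072, 0.997, 0.001, 0.002]
ft_force: [-1.7, -0.9, 1.7]
grip_width: 0.0251
grasp_force: 61.2
```

Emit:
drive_tool(increments=[[[0,0,0],[0,0,0],1],[[0,0,0],[0,0,0],1],[[0,0,0],[0,0,0],1],[[0,0,0],[0,0,0],1],[[0,0,0],[0,0,0],1],[[0,0,0],[0,0,0],1],[[0,0,10],[0,0,0],1],[[0,0,20],[0,0,0],1]])

```text
clock: 22.92
eef_pos: [0.5318, 0.0416, 0.0961]
tool_rot: [0.072, 0.997, 0.001, -0.001]
ft_force: [0.8, 0.4, -0.8]
grip_width: 0.0854
grasp_force: 0.0
```

Emit:
drive_tool(increments=[[[0,0,25],[0,0,0],1],[[0,0,25],[0,0,0],1],[[-4,-28,10],[0,0,0],1],[[-4,-30,0],[0,0,0],1],[[-4,-30,0],[0,0,0],1],[[-4,-30,0],[0,0,0],1],[[-4,-30,0],[0,0,0],1],[[-4,-30,0],[0,0,0],1]])

```text
clock: 23.58
eef_pos: [0.5099, -0.1375, 0.1587]
tool_rot: [0.071, 0.997, 0.001, 0.002]
ft_force: [0.2, 0.4, 1.2]
grip_width: 0.0851
grasp_force: 0.0
```

Emit:
drive_tool(increments=[[[-4,-30,0],[0,0,0],1],[[-6,-30,0],[0,0,0],1],[[0,0,-15],[0,0,0],1],[[0,0,-25],[0,0,0],1],[[0,0,-25],[0,0,0],1],[[0,0,0],[0,0,0],1],[[0,0,0],[0,0,0],1]])

```text
clock: 24.17
eef_pos: [0.4989, -0.1958, 0.0923]
tool_rot: [0.072, 0.997, 0.001, 0.0]
ft_force: [1.0, -0.9, 0.7]
grip_width: 0.0856
grasp_force: 0.0
```

```bash
python3 st.py; python3 - <<'E'
from h import *
S=camera("scene");T=camera("top")
for n,c in(("S",S),("T",T)):
    for r in silhouettes("top_plate",c): print(n,r["conf"],r["bbox"])
E
```

```text
24.1667 [ 0.4989 -0.1958  0.0923] [ 0.0003  0.0028 -1.    ] 81.78274109238966 0.08559600142515525 [ 1.0254 -0.8918  0.6537]
S 0.73 [317.9, 194.5, 372.8, 226.8]
S 0.66 [359.9, 263.5, 392.3, 298.8]
T 0.98 [269.4, 186.2, 305.4, 232.5]
T 0.88 [306.9, 126.2, 336.8, 158.4]
```

Emit:
drive_tool(increments=[[[0,0,-18],[0,0,0],1],[[0,0,-18],[0,0,0],1],[[0,0,0],[0,0,0],0],[[0,0,0],[0,0,0],0],[[0,0,0],[0,0,0],0],[[0,0,0],[0,0,0],0],[[0,0,0],[0,0,0],0],[[0,0,0],[0,0,0],0]])

```text
clock: 25.03
eef_pos: [0.501, -0.1955, 0.058]
tool_rot: [0.071, 0.997, 0.002, 0.003]
ft_force: [-2.9, 1.7, 4.6]
grip_width: 0.0142
grasp_force: 58.7
```

Emit:
drive_tool(increments=[[[0,0,0],[0,0,0],0],[[0,0,0],[0,0,0],0],[[0.7,5,0],[0,0,0],0],[[1.1,8,0],[0,0,0],0],[[1.4,10,0],[0,0,0],0]])

```text
clock: 25.45
eef_pos: [0.504, -0.175, 0.058]
tool_rot: [0.073, 0.997, -0.001, 0.003]
ft_force: [-1.4, -2.9, 5.2]
grip_width: 0.0139
grasp_force: 58.7
```

Emit:
drive_tool(increments=[[[1.6,11,0],[0,0,0],0],[[1.6,11,0],[0,0,0],0],[[1.6,11,0],[0,0,0],0],[[1.6,11,0],[0,0,0],0],[[1.6,11,0],[0,0,0],0],[[1.6,11,0],[0,0,0],0],[[1.6,11,0],[0,0,0],0],[[1.6,11,0],[0,0,0],0]])

```text
clock: 26.12
eef_pos: [0.5174, -0.086, 0.058]
tool_rot: [0.072, 0.997, -0.0, 0.003]
ft_force: [-0.0, -2.6, 4.4]
grip_width: 0.0135
grasp_force: 58.7
```

Emit:
drive_tool(increments=[[[1.6,11,0],[0,0,0],0],[[1.6,11,0],[0,0,0],0],[[1.6,11,0],[0,0,0],0],[[1.6,11,0],[0,0,0],0],[[1.6,11,0],[0,0,0],0],[[1.6,11,0],[0,0,0],0],[[1.6,11,0],[0,0,0],0],[[1.6,11,0],[0,0,0],0]])

```text
clock: 26.78
eef_pos: [0.5307, 0.0024, 0.058]
tool_rot: [0.072, 0.997, -0.0, 0.004]
ft_force: [1.2, -2.8, 4.5]
grip_width: 0.0139
grasp_force: 58.7
```

Emit:
drive_tool(increments=[[[1.6,11,0],[0,0,0],0],[[1.6,11,0],[0,0,0],0],[[1.6,11,0],[0,0,0],0],[[1.1,8,0],[0,0,0],0],[[0.8,5.5,0],[0,0,0],0],[[0.8,5.5,0],[0,0,0],0],[[0.6,4,0],[0,0,0],0],[[0,0,0],[0,0,0],0]])

```text
clock: 27.45
eef_pos: [0.5393, 0.0598, 0.058]
tool_rot: [0.071, 0.997, 0.001, 0.004]
ft_force: [2.9, 0.2, 5.2]
grip_width: 0.0139
grasp_force: 58.8
```

Emit:
drive_tool(increments=[[[0.6,4,0],[0,0,0],0],[[0.6,4,0],[0,0,0],0],[[0.4,3,0],[0,0,0],0],[[0,0,0],[0,0,0],0]])

```text
clock: 27.78
eef_pos: [0.5408, 0.0704, 0.058]
tool_rot: [0.072, 0.997, 0.001, 0.004]
ft_force: [2.7, -1.7, 4.3]
grip_width: 0.014
grasp_force: 58.9
```

Emit:
drive_tool(increments=[[[0.3,2,0],[0,0,0],0],[[0,0,0],[0,0,0],0]])

```text
clock: 27.95
eef_pos: [0.541, 0.0715, 0.058]
tool_rot: [0.072, 0.997, 0.0, 0.004]
ft_force: [3.5, -2.8, 5.4]
grip_width: 0.0138
grasp_force: 59.0
```

Emit:
drive_tool(increments=[[[0.3,2,0],[0,0,0],0],[[0,0,0],[0,0,0],0]])

```text
clock: 28.12
eef_pos: [0.541, 0.0715, 0.058]
tool_rot: [0.072, 0.997, -0.002, 0.004]
ft_force: [2.0, -8.4, 7.1]
grip_width: 0.014
grasp_force: 59.2
```

Stop reached (force rises, y stays at 0.0715). Release and clear the handle.

Emit:
drive_tool(increments=[[[0,0,0],[0,0,0],1],[[0,0,0],[0,0,0],1],[[0,0,0],[0,0,0],1],[[0,0,0],[0,0,0],1],[[0,0,0],[0,0,0],1],[[0,0,0],[0,0,0],1],[[0,0,10],[0,0,0],1],[[0,0,20],[0,0,0],1]])

```text
clock: 28.78
eef_pos: [0.5368, 0.0736, 0.085]
tool_rot: [0.072, 0.997, 0.0, -0.001]
ft_force: [-0.6, -0.0, 0.3]
grip_width: 0.0853
grasp_force: 0.0
```

Emit:
drive_tool(increments=[[[0,0,25],[0,0,0],1],[[0,0,25],[0,0,0],1],[[-20,-30,20],[0,0,0],1],[[-30,-30,20],[0,0,0],1],[[-30,-30,20],[0,0,0],1],[[-30,-30,0],[0,0,0],1],[[-30,-30,0],[0,0,0],1],[[0,0,0],[0,0,0],1]])

```text
clock: 29.45
eef_pos: [0.4015, -0.0717, 0.1931]
tool_rot: [0.075, 0.997, -0.0, 0.0]
ft_force: [-0.4, 0.8, -0.2]
grip_width: 0.0857
grasp_force: 0.0
```

```bash
python3 st.py; python3 - <<'E'
from h import *
S=camera("scene");T=camera("top")
A=cv2.resize(S["image"][90:270,270:450,::-1],(540,540),interpolation=cv2.INTER_CUBIC)
im=np.zeros((540,800,3),np.uint8);im[:,:540]=A;im[:390,540:]=cv2.resize(T["image"][150:280,220:300,::-1],(240,390),interpolation=cv2.INTER_CUBIC)[:,:260]
cv2.imwrite("pics/z.png",im)
for n,c in(("S",S),("T",T)):
  for q in("mug_a","blank_plate","glaze_jar","spanner","top_plate"):
    for r in silhouettes(q,c)[:2]: print(n,q,round(r["conf"],2),r["bbox"])
E
```

```text
29.45 [ 0.4015 -0.0717  0.1931] [ 0.0004 -0.0001 -1.    ] 81.44233470605373 0.08571709412391937 [-0.4088  0.8319 -0.1919]Traceback (most recent call last):
  File "<stdin>", line 4, in <module>
ValueError: could not broadcast input array from shape (390,240,3) into shape (390,260,3)
```

```bash
python3 - <<'E'
from h import *
S=camera("scene");T=camera("top")
cv2.imwrite("pics/z.png",cv2.resize(S["image"][90:270,270:450,::-1],(590,590),interpolation=cv2.INTER_CUBIC))
for n,c in(("S",S),("T",T)):
  for q in("mug_a","blank_plate","glaze_jar","spanner","top_plate"):
    for r in silhouettes(q,c)[:2]: print(n,q,round(r["conf"],2),r["bbox"])
E
```

```text
S mug_a 0.71 [292.0, 277.0, 341.9, 322.6]
S mug_a 0.43 [336.4, 181.0, 410.1, 226.4]
S blank_plate 0.95 [218.2, 307.4, 285.4, 366.0]
S glaze_jar 0.63 [225.2, 309.2, 284.8, 364.5]
S glaze_jar 0.21 [266.5, 70.8, 473.3, 271.5]
S spanner 0.93 [168.5, 289.1, 214.4, 334.9]
S top_plate 0.56 [360.3, 265.4, 392.7, 300.9]
T mug_a 0.78 [366.6, 136.1, 395.2, 168.5]
T mug_a 0.7 [193.1, 180.9, 281.5, 231.8]
T blank_plate 0.57 [410.2, 153.5, 453.2, 182.2]
T glaze_jar 0.78 [381.5, 260.4, 402.2, 279.0]
T glaze_jar 0.51 [147.9, 126.6, 359.4, 252.2]
T spanner 0.89 [451.3, 191.0, 462.0, 246.3]
T top_plate 0.95 [308.3, 124.0, 338.8, 159.4]
T top_plate 0.58 [194.4, 178.4, 223.2, 222.9]
```

View pics/z.png

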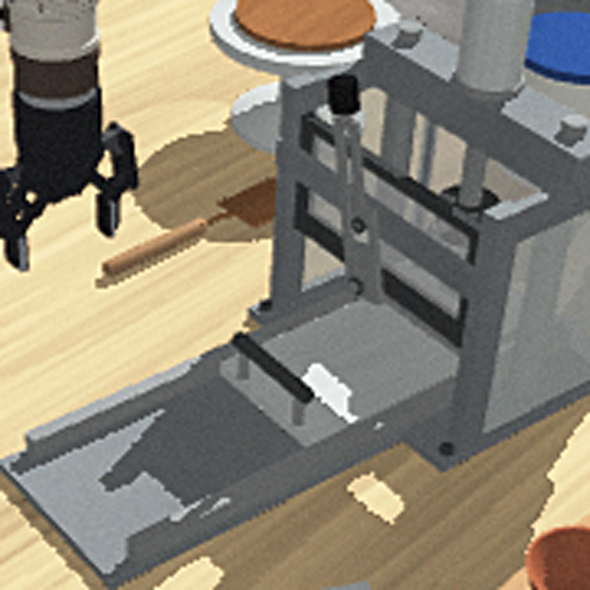

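The guard is hooked up, with the stud at (358,226) and the pivot at (355,287) in the crop. The shuttle is home and the arm is clear; the other things are where they were.

```bash
python3 -c "
from workcell import *
print(job_done())"
```

```text
the job is handed in; nothing more can be done
None
```

The job is handed in at about 30 s: the guard hangs hooked on the stud, the larger drilled plate is on the lower die over both rods, the shuttle is against its stop under the ram, the arm is clear, and the things around the work did not move. `job_done()` returned no verdict; the seated plate was judged by the contact height and force, because it sits under the ram, out of clear view.

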